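# Twist a stuck sample cup out of its outer cup

### The job

A slim steel sample cup has stuck inside the larger outer cup that is clamped in one of the two bench holders. Grip the stuck inner cup by its rim, break it loose with a good twist (about an eighth of a turn) while it is still nested, draw it out and set it down gently, without dropping it, upright on the free end of the perforated draining tray. Leave the glass beaker that stands on the tray where it is.

Things in the scene. Friction and masses are not known exactly. Their poses are not given: they have to be found in the camera images.
- cup_mid (a point): stuck inner cup: steel, open top, slightly tapered, 115 mm tall, 54 mm across outside at the rim, 44 at the foot, wall 2.5, 0.16 kg. Point: on its axis, 57.5 mm above its underside; z up its axis, x starts parallel to the holder's x. Its top 45 mm stand out of the outer cup. Jammed at its foot: a pull takes 9 to 16 N, a twist (either way) 0.3 N m; loose after 15 mm, clear after 75 mm of rise
- holder: holder with the nested pair, fixed to the bench: round grey foot 100 mm across, 10 thick, three dark clamp dogs, and a larger steel outer cup (70 mm across at its rim, 85 mm above the bench). Origin on its axis at bench height, z up. The inner cup's underside is 15 mm, its rim 130 mm above the bench. A like holder with only an empty outer cup stands at least 110 mm away, centre to centre
- tray_free_end (a point): middle of the free end of the draining tray, on top of its floor. The tray: perforated aluminium, fixed, 240 x 150 mm, floor 6 mm and lip 14 mm above the bench. z up; x along the tray's length, away from the beaker, to the short edge 60 mm off; y across, long edges 75 mm off
- beaker_mid (a point): glass beaker standing loose on the other end of the tray, 60 mm across, 85 mm tall, 0.15 kg; point on its axis half-way up, 125 to 135 mm from the middle of the free end. To be left there
There are look-alikes about, which are no part of the job. Leave any pink or turquoise look-alike of the part that bears cup_mid alone.

How it is judged:
By the outcome, as a careful person would: the job done as asked, in the order asked, and still so for the second after the job is handed in, with the robot touching nothing.
It also fails if it takes over 45 s, if anything falls off the work surface, if the arm or the gripper's body presses on something with over 40 N, if the wrist force passes 120 N, or if a joint passes its speed limit or range.

### The arm

A 6-joint arm with a two-finger parallel gripper is mounted at the origin on the work surface. World frame = base frame: x ahead of the robot, y to its left, z up, the work surface at z = 0. Lengths are in m, angles in rad, forces in N, time in s.
With the tool pointing down it reaches from about 0.425 to 0.95 m from the base axis. Payload 3.5 kg.
Tool frame: the origin (TCP) lies at the very end of the fingers, on their centre line; the grasp point (between the pads) lies 19 mm behind it; y points along the fingers, z is the direction in which the jaws open and shut, and the axes are right-handed (so a half turn about y gives the same grasp; the last joint's range is limited). The gripper opens to 85 mm and grips with 20 to 120 N. Pads are 22 mm wide; open, the fingers measure 114 mm over their backs; the gripper's body (76 mm by 85 mm) begins 54 mm behind the grasp point. The pads swing forward as they close: fully open they stand 13 mm farther back than shut.
Start: joints at [-1.446, 0.286, 1.577, -0, 1.279, -0.15], TCP at [0.183, -0.65, 0.231] pointing down, gripper open.
Joint ranges: [-2.77, 2.77], [-0.9, 2.22], [0.21, 2.48], [-1.53, 4.67], [0.24, 2.81], [-2.84, 2.84]. Speed limits (rad/s): [2.79, 2.79, 3.14, 3.14, 3.14, 3.14].

### API

Orientations are given as a unit quaternion [x, y, z, w].
In Python, from plant import ctrl, cams gives the robot as it stands.
- The arm moves only by the tool play_rows, never from a script. Its argument "steps" is a list of rows, each an object of numbers: "claw": the finger opening in cm, from 0 to 8.54; "tx", "ty", "tz": the shift along the tool's x, y, z in cm; "ax", "ay", "az": the turn, a rotation vector about the tool's x, y, z in degrees. A call has 1 to 12 rows; each row is the pose to reach, as a shift and turn from the pose commanded when the call began, along the tool's axes at that moment; what a row does not reach only later rows make up. A row lasts 1/12 s, in which the tool goes at most 41.7 mm and 7.16 degrees, less where a joint would pass 70% of its speed; a pose out of reach is approached as far as the arm can. A call with a gripper value outside its range is refused whole. The fingers move at their own pace and stop on an object; "grip_force" is the grip in N (left out, the last holds). Time passes only in rows, so rows that repeat a pose let the fingers close. It gives the time, the measured TCP pose, the force and the opening at its end, in the units of the state.
- ctrl.get_state(): the state, without advancing time (a new reading comes with each control period).
- cams.read_camera(name): name is "scene" or "top" or "wrist"; returns (picture, depth): 480x640x3 uint8, blue, green, red; 480x640 float32, m along the optical axis (not along the pixel's ray), 0 where there is no reading.
- cams.camera_model(name): a dict with "intrinsics" (3x3 intrinsics, pixels), "rvec" (rotation vector, rad) and "tvec" (3), from world to camera coordinates, as OpenCV has them; the wrist camera has in their place "tool_from_camera" (4x4, takes a point from camera to tool coordinates, whose origin is the TCP and whose axes are the tool frame's). Camera axes: x right, y down, z forward; pixel columns grow to the right and rows downward; lengths in m; the calibration is good to about 2 mm. The wrist camera is an equidistant fisheye: a pixel r from the principal point sees the ray r / f radians off the axis. A picture is of the moment at which its call begins: read the wrist's pose just before it. camera_model takes no time and is no camera call.
- ctrl.sign_off(): hands the job in, once; it reports no verdict.
The state is a dict: "time": time; "qpos": joint angles; "dq": joint speeds; "joint_efforts": joint torques, N m; "eef_pos": TCP position; "tcp_rot": TCP orientation; "contact_force": force on the tool from outside, world axes, zero at the start; "wrist_torque": the same for the moment, N m; "opening": opening from 0.0 (shut) to 1.0 (fully open).
Only numpy, scipy, OpenCV 4.12 (cv2) and the standard library are available. Lean on these libraries where they do the work, as an engineer would, in place of code of your own. Each camera call takes 0.05 s, during which the arm holds its last target.

## Working session

There is one attempt and no reset: what is moved stays moved. The work goes in short steps, Python scripts to look and compute and a tool call to move; the robot and the scene stay as the last step left them, time stands still between calls to the robot, and variables do not carry over. Pictures are saved under pics/ and viewed, and the job is handed in when it is done.

Besides the shell and the picture viewer there is one more tool, called after "Call:" by a JSON object that holds its "name" and its "arguments", one argument or row to a line. play_rows: Moves the arm, as the interface text tells. Its arguments: {"type":"object","properties":{"steps":{"type":"array","items":{"type":"object","properties":{"claw":{"type":"number"},"tx":{"type":"number"},"ty":{"type":"number"},"tz":{"type":"number"},"ax":{"type":"number"},"ay":{"type":"number"},"az":{"type":"number"}}}},"grip_force":{"type":"number"}},"required":["steps"]}

```bash
mkdir -p pics; ls
python3 - <<'E'
from plant import ctrl,cams
import cv2,json
s=ctrl.get_state();print(s)
for n in("scene","top","wrist"):
    p,d=cams.read_camera(n);cv2.imwrite(f"pics/{n}0.png",p)
    import numpy as np
    np.save(f"pics/{n}0d.npy",d)
    print(n,cams.camera_model(n))
E
```

```text
pics
{'time': 0.0, 'qpos': array([-1.44596515e+00,  2.87226560e-01,  1.57819064e+00,  1.03394137e-06,
        1.27856186e+00, -1.49990457e-01]), 'dq': array([-0.00016671, -0.00069524, -0.00111237,  0.00118474, -0.00206438,
       -0.00014387]), 'joint_efforts': array([-7.65393543e-04, -4.05983949e+01, -2.92627251e+01, -1.25130205e-04,
        5.83653353e-03,  9.39629132e-06]), 'eef_pos': array([ 0.18313088, -0.64900359,  0.22989917]), 'tcp_rot': array([-0.0968475 ,  0.70128475, -0.69959744,  0.09686943]), 'contact_force': array([ 0.7633965 ,  0.15501343, -0.83016098]), 'wrist_torque': array([-0.01425444, -0.02370194,  0.00408128]), 'opening': 1.000723045073078}
scene {'intrinsics': array([[479.53724985,   0.        , 318.49217999],
       [  0.        , 479.53724985, 232.25225235],
       [  0.        ,   0.        ,   1.        ]]), 'rvec': array([ 2.26469983,  0.89181684, -0.37185768]), 'tvec': array([-0.29618304, -0.18895593,  1.22639488])}
top {'intrinsics': array([[456.49916155,   0.        , 320.64545158],
       [  0.        , 456.49916155, 240.39973497],
       [  0.        ,   0.        ,   1.        ]]), 'rvec': array([ 2.12440745, -2.12714663,  0.20939725]), 'tvec': array([-0.01669991,  0.46834962,  0.72331632])}
wrist {'intrinsics': array([[371.64829954,   0.        , 324.98586567],
       [  0.        , 371.64829954, 240.88084195],
       [  0.        ,   0.        ,   1.        ]]), 'tool_from_camera': array([[ 8.10210408e-04,  9.53330143e-01,  3.01928770e-01,
        -7.80676959e-02],
       [-3.79772828e-04, -3.01928554e-01,  9.53330480e-01,
        -1.43591820e-01],
       [ 9.99999600e-01, -8.87062620e-04,  1.17423228e-04,
         1.56911976e-03],
       [ 0.00000000e+00,  0.00000000e+00,  0.00000000e+00,
         1.00000000e+00]])}
```

View pics/scene0.png

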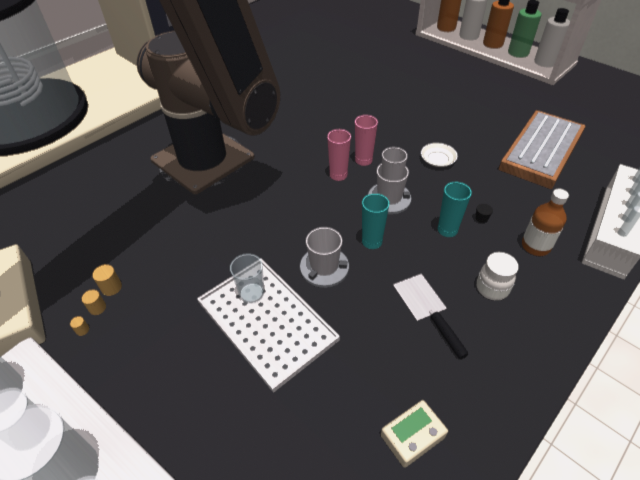

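View pics/top0.png

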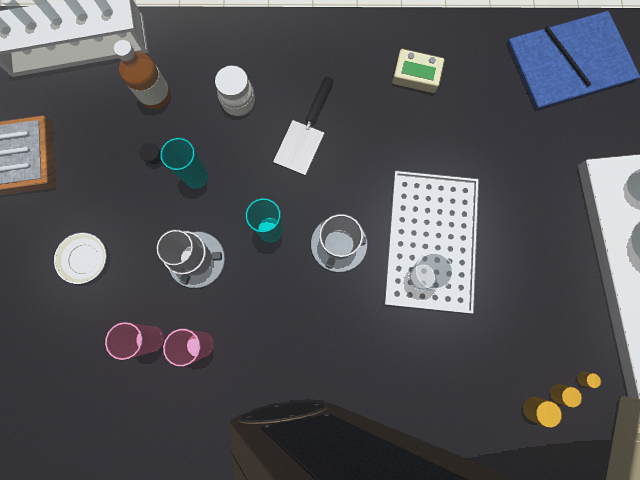

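View pics/wrist0.png

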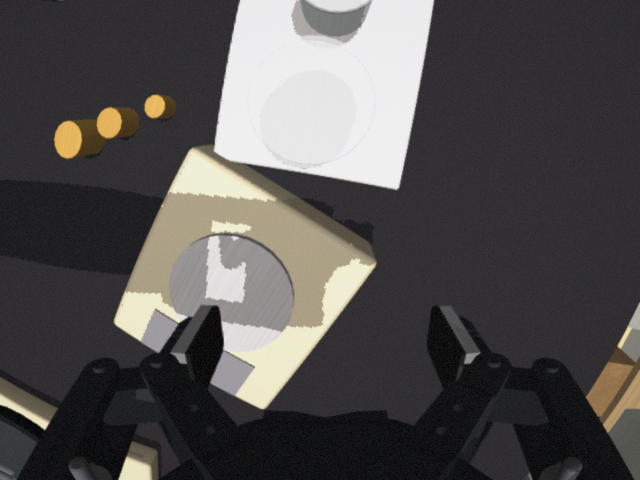

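Candidates for the stuck cup:
- The steel pair at scene (392,178) / top (182,250) shows one rim above another.
- The steel cup at scene (324,255) / top (340,240) is a single outer cup.
- The pink and turquoise cups are look-alikes.

The first one fits the description. I'll enlarge it to confirm.

Run:
```python
import cv2,numpy as np
a=cv2.imread("pics/scene0.png")[140:220,345:445]; b=cv2.imread("pics/top0.png")[210:300,140:240]
c=np.hstack([cv2.resize(a,(400,320),interpolation=2)])
cv2.imwrite("pics/c1.png",c)
cv2.imwrite("pics/c2.png",cv2.resize(b,(800,600*1),interpolation=2) if 0 else cv2.resize(b,None,fx=6,fy=6,interpolation=2))
d=cv2.imread("pics/top0.png")[160:325,375:490]
cv2.imwrite("pics/c3.png",cv2.resize(d,None,fx=3.6,fy=3.6,interpolation=2))
```

```text
(no output)
```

View pics/c1.png

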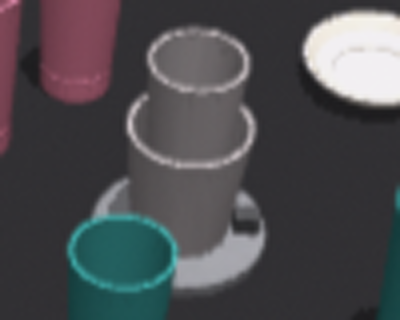

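View pics/c2.png

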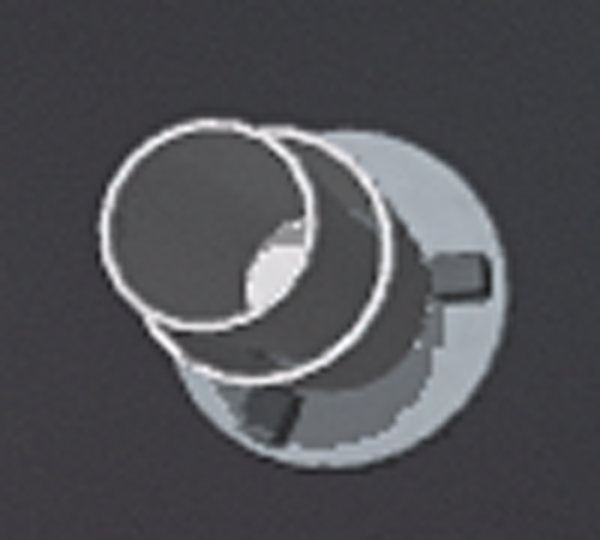

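View pics/c3.png

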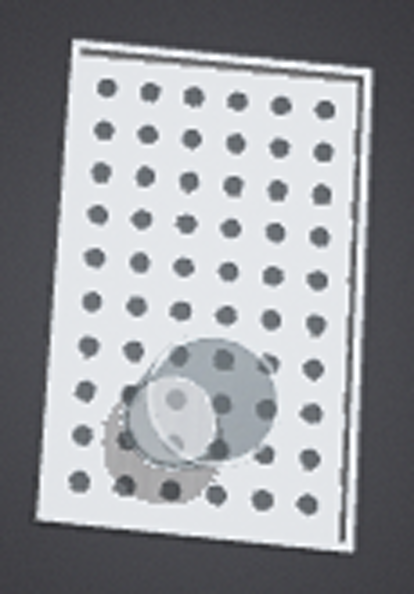

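The crops confirm it: the inner steel rim sits proud of a larger steel rim, on a grey foot with dark dogs. The free end of the tray is the upper end in the top view. Next I'll triangulate.

```bash
cat > h.py <<'E'
import numpy as np,cv2
from plant import ctrl,cams
from scipy.spatial.transform import Rotation as R
def P(n):
    m=cams.camera_model(n);return m['intrinsics'],cv2.Rodrigues(m['rvec'])[0],m['tvec']
def ray(n,uv):
    K,Rm,t=P(n);d=Rm.T@np.linalg.solve(K,[uv[0],uv[1],1]);return -Rm.T@t,d/np.linalg.norm(d)
def atz(n,uv,z):
    o,d=ray(n,uv);return o+d*(z-o[2])/d[2]
def tri(a,b):
    (o1,d1),(o2,d2)=ray("top",a),ray("scene",b)
    s=np.linalg.lstsq(np.c_[d1,-d2],o2-o1,rcond=None)[0]
    p,q=o1+d1*s[0],o2+d2*s[1];return (p+q)/2,np.linalg.norm(p-q)
E
python3 - <<'E'
from h import *
print("inner rim",tri((174.75,247.2),(394.5,155.0)),atz("top",(174.75,247.2),.13),atz("scene",(394.5,155),.13))
print("outer rim",tri((184,252.4),(392.75,171.75)),atz("top",(184,252.4),.085))
print("foot",atz("top",(140+343/6,210+298/6),.01))
for uv in[(395.8,171.1),(478.6,178.9),(472.8,313),(385.3,304.4)]:print(atz("top",uv,.014))
a=cv2.imread("pics/scene0.png")[250:390,190:345];cv2.imwrite("pics/c4.png",cv2.resize(a,None,fx=4,fy=4,interpolation=2))
E
```

```text
inner rim (array([0.44270837, 0.20113806, 0.12698754]), np.float64(0.001032904349313508)) [0.44182912 0.1997643  0.13      ] [0.44500378 0.19846056 0.13      ]
outer rim (array([0.44286993, 0.20112774, 0.08051494]), np.float64(0.002191056675460081)) [0.44139479 0.19891915 0.085     ]
foot [0.44087614 0.19746378 0.01      ]
[ 0.60135087 -0.15339121  0.014     ]
[ 0.58671951 -0.30219816  0.014     ]
[ 0.34817721 -0.27628992  0.014     ]
[ 0.36293347 -0.12760582  0.014     ]
```

View pics/c4.png

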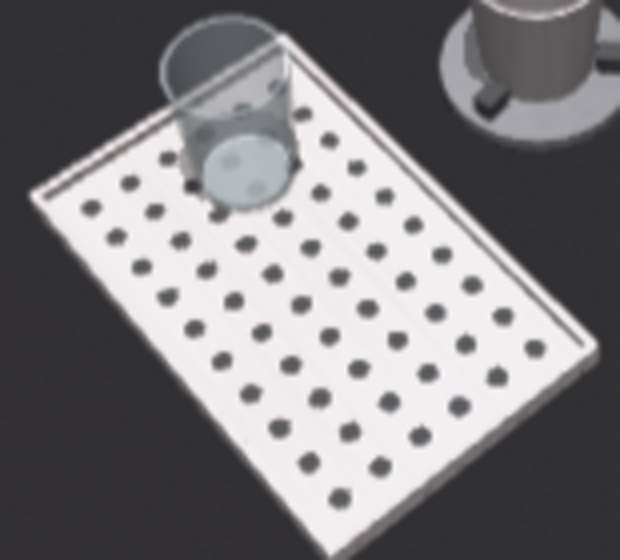

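Run:
```python
from h import *
for a,b in[((395.8,171.1),(339.25,336.25)),((478.6,178.9),(273.25,389)),((472.8,313),(198.5,298)),((385.3,304.4),(260.75,259.5))]:print(tri(a,b))
for n,uv in dict(turqA=(178,154),turqB=(264,215),pink1=(182,347),pink2=(124,340)).items():
  p=atz("top",uv,.115);print(n,p,np.linalg.norm(p[:2]-[.442,.2]),np.degrees(np.arctan2(p[1]-.2,p[0]-.442)))
print("empty rim",atz("top",(341,236),.085)); print("beaker rim",tri((434,272.5),(248.5,271)), atz("top",(434,272.5),.091))
s=ctrl.get_state();print(R.from_quat(s['tcp_rot']).as_matrix().round(3))
```

```text
(array([ 0.60278088, -0.15303679,  0.01186929]), np.float64(0.0019969897723789193))
(array([ 0.58821014, -0.30146893,  0.01254341]), np.float64(0.00322668816469934))
(array([ 0.3493453 , -0.27511745,  0.01296975]), np.float64(0.0036867050035853015))
(array([ 0.36388877, -0.12766422,  0.00814405]), np.float64(0.002089535230536877))
turqA [0.59374083 0.20802215 0.115     ] 0.15195273694373676 3.026264497751555
turqB [0.49469267 0.07036392 0.115     ] 0.13993581017024156 -67.87992662632645
pink1 [0.29693697 0.18543844 0.115     ] 0.14579205259350167 -174.26779713998678
pink2 [0.30708406 0.27040708 0.115     ] 0.15218235184333445 152.44179431807896
empty rim [ 0.46769638 -0.04945992  0.085     ]
beaker rim (array([ 0.41236068, -0.1948992 ,  0.07559069]), np.float64(0.0069306720092961755)) [ 0.40834767 -0.19365557  0.091     ]
[[-0.962 -0.     0.271]
 [-0.271  0.002 -0.962]
 [-0.    -1.    -0.002]]
```

Call:
{"name": "play_rows", "arguments": {
  "steps": [
    {"tx": -42.6, "ty": -3, "tz": -23.2, "ay": -80, "claw": 8.5},
    {"tx": -42.6, "ty": -3, "tz": -23.2, "ay": -80, "claw": 8.5},
    {"tx": -42.6, "ty": -3, "tz": -23.2, "ay": -80, "claw": 8.5},
    {"tx": -42.6, "ty": -3, "tz": -23.2, "ay": -80, "claw": 8.5},
    {"tx": -42.6, "ty": -3, "tz": -23.2, "ay": -80, "claw": 8.5},
    {"tx": -42.6, "ty": -3, "tz": -23.2, "ay": -80, "claw": 8.5},
    {"tx": -42.6, "ty": -3, "tz": -23.2, "ay": -80, "claw": 8.5},
    {"tx": -42.6, "ty": -3, "tz": -23.2, "ay": -80, "claw": 8.5},
    {"tx": -42.6, "ty": -3, "tz": -23.2, "ay": -80, "claw": 8.5},
    {"tx": -42.6, "ty": -3, "tz": -23.2, "ay": -80, "claw": 8.5},
    {"tx": -42.6, "ty": -3, "tz": -23.2, "ay": -80, "claw": 8.5},
    {"tx": -42.6, "ty": -3, "tz": -23.2, "ay": -80, "claw": 8.5}
  ]
}}

```text
invalid input at $.steps[0]: expected keys claw, tx, ty, tz, ax, ay, az
```

```bash
cat >> h.py <<'E'
def togo(p,yaw=None):
    s=ctrl.get_state();M=R.from_quat(s['tcp_rot'])
    print(s['time'],s['eef_pos'].round(4),s['qpos'].round(3),'F',s['contact_force'].round(1),'T',s['wrist_torque'].round(2),'op',round(s['opening'],3))
    z=M.as_matrix()[:,2];print('jaw yaw',np.degrees(np.arctan2(z[1],z[0])).round(1),'tilt',M.as_matrix()[:,1].round(4))
    print('shift cm',(100*M.inv().apply(np.array(p)-s['eef_pos'])).round(2))
E
python3 -c "
from h import *
togo([.41,.20,.26])"
```

```text
0.15 [ 0.1831 -0.6491  0.2302] [-1.446  0.287  1.578 -0.     1.279 -0.15 ] F [-0.1 -0.7 -0.4] T [-0.01 -0.02  0.02] op 1.0
jaw yaw -74.3 tilt [-3.0e-04  1.9e-03 -1.0e+00]
shift cm [-44.88  -2.82 -75.58]
```

Call:
{"name": "play_rows", "arguments": {
  "steps": [
    {"tx": -42.6, "ty": -3, "tz": -23.2, "ax": 0, "ay": -80, "az": 0, "claw": 8.5},
    {"tx": -42.6, "ty": -3, "tz": -23.2, "ax": 0, "ay": -80, "az": 0, "claw": 8.5},
    {"tx": -42.6, "ty": -3, "tz": -23.2, "ax": 0, "ay": -80, "az": 0, "claw": 8.5},
    {"tx": -42.6, "ty": -3, "tz": -23.2, "ax": 0, "ay": -80, "az": 0, "claw": 8.5},
    {"tx": -42.6, "ty": -3, "tz": -23.2, "ax": 0, "ay": -80, "az": 0, "claw": 8.5},
    {"tx": -42.6, "ty": -3, "tz": -23.2, "ax": 0, "ay": -80, "az": 0, "claw": 8.5},
    {"tx": -42.6, "ty": -3, "tz": -23.2, "ax": 0, "ay": -80, "az": 0, "claw": 8.5},
    {"tx": -42.6, "ty": -3, "tz": -23.2, "ax": 0, "ay": -80, "az": 0, "claw": 8.5},
    {"tx": -42.6, "ty": -3, "tz": -23.2, "ax": 0, "ay": -80, "az": 0, "claw": 8.5},
    {"tx": -42.6, "ty": -3, "tz": -23.2, "ax": 0, "ay": -80, "az": 0, "claw": 8.5},
    {"tx": -42.6, "ty": -3, "tz": -23.2, "ax": 0, "ay": -80, "az": 0, "claw": 8.5},
    {"tx": -42.6, "ty": -3, "tz": -23.2, "ax": 0, "ay": -80, "az": 0, "claw": 8.5}
  ]
}}

```text
time: 1.15
eef_pos: [0.5322, -0.3077, 0.2614]
tcp_rot: [-0.526, 0.473, -0.472, 0.526]
contact_force: [1.0, 0.1, 0.3]
opening: 0.991
```

```bash
python3 -c "
from h import *
togo([.443,.20,.24])"
```

```text
1.15 [ 0.5322 -0.3077  0.2614] [-6.900e-01  1.340e-01  1.700e+00  1.000e-03  1.308e+00 -7.970e-01] F [1.  0.1 0.3] T [-0.02 -0.02  0.02] op 0.991
jaw yaw 6.1 tilt [ 6.e-04  9.e-04 -1.e+00]
shift cm [-51.43   2.17  -3.45]
```

Call:
{"name": "play_rows", "arguments": {
  "steps": [
    {"tx": -47.4, "ty": 0, "tz": -3.4, "ax": 0, "ay": 0, "az": 0, "claw": 8.5},
    {"tx": -47.4, "ty": 0, "tz": -3.4, "ax": 0, "ay": 0, "az": 0, "claw": 8.5},
    {"tx": -47.4, "ty": 0, "tz": -3.4, "ax": 0, "ay": 0, "az": 0, "claw": 8.5},
    {"tx": -47.4, "ty": 0, "tz": -3.4, "ax": 0, "ay": 0, "az": 0, "claw": 8.5},
    {"tx": -47.4, "ty": 0, "tz": -3.4, "ax": 0, "ay": 0, "az": 0, "claw": 8.5},
    {"tx": -47.4, "ty": 0, "tz": -3.4, "ax": 0, "ay": 0, "az": 0, "claw": 8.5},
    {"tx": -47.4, "ty": 0, "tz": -3.4, "ax": 0, "ay": 0, "az": 0, "claw": 8.5},
    {"tx": -47.4, "ty": 0, "tz": -3.4, "ax": 0, "ay": 0, "az": 0, "claw": 8.5},
    {"tx": -47.4, "ty": 0, "tz": -3.4, "ax": 0, "ay": 0, "az": 0, "claw": 8.5},
    {"tx": -47.4, "ty": 0, "tz": -3.4, "ax": 0, "ay": 0, "az": 0, "claw": 8.5},
    {"tx": -47.4, "ty": 0, "tz": -3.4, "ax": 0, "ay": 0, "az": 0, "claw": 8.5},
    {"tx": -47.4, "ty": 0, "tz": -3.4, "ax": 0, "ay": 0, "az": 0, "claw": 8.5}
  ]
}}

```text
time: 2.15
eef_pos: [0.4473, 0.1613, 0.2612]
tcp_rot: [-0.525, 0.474, -0.473, 0.526]
contact_force: [0.1, -0.7, 0.5]
opening: 0.994
```

```bash
cat >> h.py <<'E'
def wshot(name):
    s=ctrl.get_state();p,d=cams.read_camera("wrist");cv2.imwrite(f"pics/{name}.png",p);np.savez(f"pics/{name}.npz",q=s['tcp_rot'],p=s['eef_pos'],d=d)
def wray(name,uv):
    m=cams.camera_model("wrist");K=m['intrinsics'];T=m['tool_from_camera'];f=np.load(f"pics/{name}.npz")
    u=(np.array(uv)-K[:2,2])/K[0,0];r=np.hypot(*u);d=np.r_[np.sin(r)*u/r,np.cos(r)]
    M=R.from_quat(f['q']);return f['p']+M.apply(T[:3,3]),M.apply(T[:3,:3]@d)
def watz(name,uv,z):
    o,d=wray(name,uv);return o+d*(z-o[2])/d[2]
E
python3 -c "
from h import *
togo([.443,.20,.24]);wshot('w1')"
```

```text
2.15 [0.4473 0.1613 0.2612] [ 1.310e-01 -1.910e-01  2.017e+00  2.000e-03  1.315e+00  2.700e-02] F [ 0.1 -0.7  0.5] T [-0.07  0.04 -0.01] op 0.994
jaw yaw 6.0 tilt [-5.0e-04  1.7e-03 -1.0e+00]
shift cm [-3.89  2.13 -0.03]
```

View pics/w1.png

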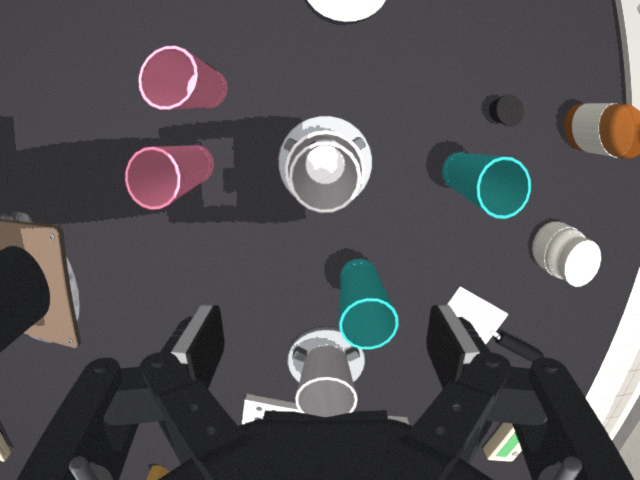

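```bash
python3 -c "
import cv2
a=cv2.imread('pics/w1.png')[110:220,270:385];cv2.imwrite('pics/c5.png',cv2.resize(a,None,fx=5,fy=5,interpolation=2))"
```

```text
(no output)
```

View pics/c5.png

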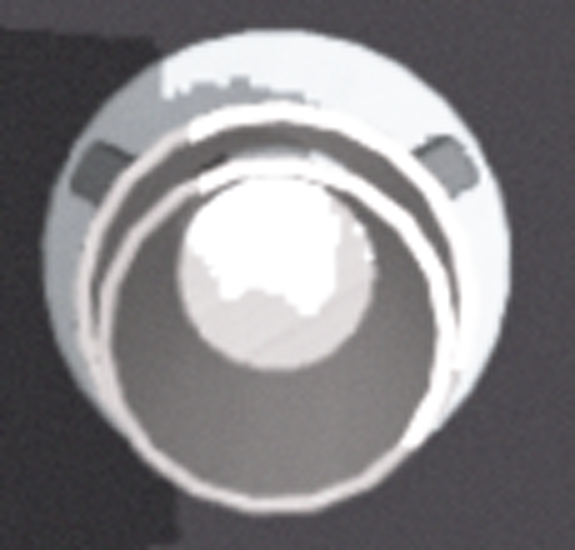

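```bash
python3 -c "
from h import *
for z in(.127,.13):print(watz('w1',(325.2,177.3),z), [np.round(watz('w1',u,z),4) for u in((289.4,177.3),(361,177.3),(325.2,141.6),(325.2,213))])
print(watz('w1',(270+276/5,110+265/5),.01))
# triangulate wrist vs scene
o1,d1=wray('w1',(325.2,177.3))
for n,uv in(('scene',(394.5,155)),('top',(174.75,247.2))):
  o2,d2=ray(n,uv);s=np.linalg.lstsq(np.c_[d1,-d2],o2-o1,rcond=None)[0];print(n,o1+d1*s[0],o2+d2*s[1])
togo([.443,.20,.16])
"
```

```text
[0.44451316 0.19927101 0.127     ] [array([0.4177, 0.1966, 0.127 ]), array([0.4713, 0.2022, 0.127 ]), array([0.4417, 0.226 , 0.127 ]), array([0.4474, 0.1718, 0.127 ])]
[0.44447259 0.19967269 0.13      ] [array([0.4179, 0.1971, 0.13  ]), array([0.471 , 0.2026, 0.13  ]), array([0.4417, 0.2262, 0.13  ]), array([0.4473, 0.1725, 0.13  ])]
[0.44450864 0.19892129 0.01      ]
scene [0.4444854  0.19954587 0.12905283] [0.4443508  0.1994667  0.12906161]
top [0.44449406 0.19946007 0.12841202] [0.44213412 0.20031203 0.12826604]
2.2 [0.4472 0.1621 0.2612] [ 0.133 -0.19   2.017  0.003  1.315  0.027] F [-1.3  0.1  0.3] T [ 0.01 -0.04  0.04] op 0.994
jaw yaw 6.0 tilt [-8.0e-04  2.5e-03 -1.0e+00]
shift cm [-3.79 10.13 -0.02]
```

Call:
{"name": "play_rows", "arguments": {
  "steps": [
    {"tx": -3.7, "ty": 0, "tz": 0.1, "ax": 0, "ay": 0, "az": 0, "claw": 8.5},
    {"tx": -3.7, "ty": 3, "tz": 0.1, "ax": 0, "ay": 0, "az": 0, "claw": 8.5},
    {"tx": -3.7, "ty": 6, "tz": 0.1, "ax": 0, "ay": 0, "az": 0, "claw": 8.5},
    {"tx": -3.7, "ty": 8, "tz": 0.1, "ax": 0, "ay": 0, "az": 0, "claw": 8.5},
    {"tx": -3.7, "ty": 8, "tz": 0.1, "ax": 0, "ay": 0, "az": 0, "claw": 8.5},
    {"tx": -3.7, "ty": 8, "tz": 0.1, "ax": 0, "ay": 0, "az": 0, "claw": 8.5}
  ]
}}

```text
time: 2.7
eef_pos: [0.4456, 0.1938, 0.1803]
tcp_rot: [0.525, -0.475, 0.474, -0.523]
contact_force: [0.2, -0.0, 0.5]
opening: 0.991
```

```bash
python3 -c "
from h import *
togo([.444,.1995,.096]);wshot('w2')"
```

```text
2.7 [0.4456 0.1938 0.1803] [ 0.201 -0.087  2.077 -0.     1.154  0.101] F [ 0.2 -0.   0.5] T [0.03 0.05 0.06] op 0.991
jaw yaw 5.7 tilt [-3.1e-03 -8.0e-04 -1.0e+00]
shift cm [-0.59  8.43 -0.07]
```

View pics/w2.png

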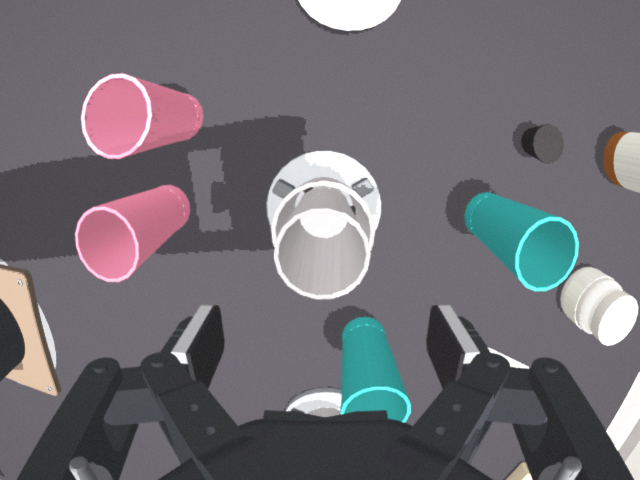

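```bash
python3 -c "
from h import *
print(watz('w2',(322.2,252),.129))
o1,d1=wray('w1',(325.2,177.3));o2,d2=wray('w2',(322.2,252));s=np.linalg.lstsq(np.c_[d1,-d2],o2-o1,rcond=None)[0];print(o1+d1*s[0],o2+d2*s[1])
togo([.444,.1995,.096])"
```

```text
[0.4441901 0.2012185 0.129    ]
[0.44460006 0.19849874 0.12119678] [0.44436977 0.19848861 0.12119503]
2.75 [0.4468 0.194  0.182 ] [ 0.201 -0.088  2.075 -0.     1.154  0.101] F [1.1 1.1 0.5] T [ 0.04  0.02 -0.05] op 0.996
jaw yaw 5.7 tilt [ 5.e-04 -0.e+00 -1.e+00]
shift cm [-0.57  8.6  -0.23]
```

Call:
{"name": "play_rows", "arguments": {
  "steps": [
    {"tx": -0.6, "ty": 0, "tz": -0.1, "ax": 0, "ay": 0, "az": 0, "claw": 8.5},
    {"tx": -0.6, "ty": 2, "tz": -0.1, "ax": 0, "ay": 0, "az": 0, "claw": 8.5},
    {"tx": -0.6, "ty": 4, "tz": -0.1, "ax": 0, "ay": 0, "az": 0, "claw": 8.5},
    {"tx": -0.6, "ty": 6, "tz": -0.1, "ax": 0, "ay": 0, "az": 0, "claw": 8.5},
    {"tx": -0.6, "ty": 7.5, "tz": -0.1, "ax": 0, "ay": 0, "az": 0, "claw": 8.5},
    {"tx": -0.6, "ty": 8.5, "tz": -0.1, "ax": 0, "ay": 0, "az": 0, "claw": 8.5},
    {"tx": -0.6, "ty": 8.5, "tz": -0.1, "ax": 0, "ay": 0, "az": 0, "claw": 8.5},
    {"tx": -0.6, "ty": 8.5, "tz": -0.1, "ax": 0, "ay": 0, "az": 0, "claw": 8.5}
  ]
}}

```text
time: 3.42
eef_pos: [0.4454, 0.2005, 0.0973]
tcp_rot: [-0.524, 0.474, -0.475, 0.525]
contact_force: [0.3, 0.1, 1.2]
opening: 0.999
```

```bash
python3 -c "
from h import *
togo([.444,.200,.096]);wshot('w3')"
```

```text
3.4167 [0.4454 0.2005 0.0973] [0.215 0.031 2.131 0.    0.978 0.115] F [0.3 0.1 1.2] T [ 0.04 -0.05  0.01] op 0.999
jaw yaw 5.7 tilt [ 1.3e-03  3.0e-04 -1.0e+00]
shift cm [ 0.03  0.13 -0.15]
```

View pics/w3.png

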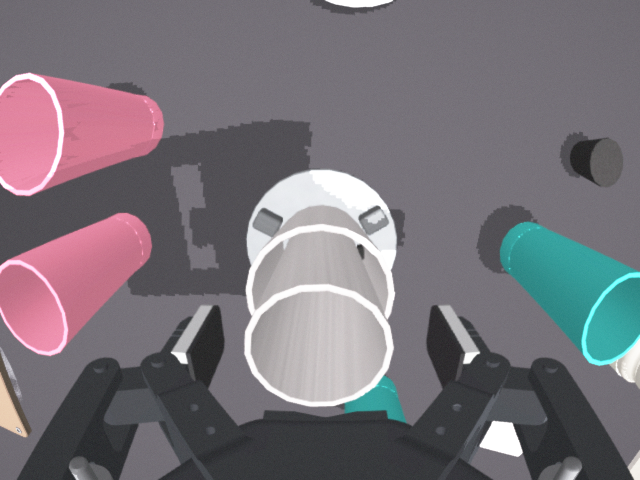

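The rim centre is at about (319,345) in the wrist view and the jaw middle is at x≈325. I'll shift about 2 mm and close.

Call:
{"name": "play_rows", "arguments": {
  "steps": [
    {"tx": 0, "ty": 0.1, "tz": -0.2, "ax": 0, "ay": 0, "az": 0, "claw": 8.5},
    {"tx": 0, "ty": 0.1, "tz": -0.2, "ax": 0, "ay": 0, "az": 0, "claw": 6.0},
    {"tx": 0, "ty": 0.1, "tz": -0.2, "ax": 0, "ay": 0, "az": 0, "claw": 6.0},
    {"tx": 0, "ty": 0.1, "tz": -0.2, "ax": 0, "ay": 0, "az": 0, "claw": 6.0},
    {"tx": 0, "ty": 0.1, "tz": -0.2, "ax": 0, "ay": 0, "az": 0, "claw": 4.5},
    {"tx": 0, "ty": 0.1, "tz": -0.2, "ax": 0, "ay": 0, "az": 0, "claw": 4.5},
    {"tx": 0, "ty": 0.1, "tz": -0.2, "ax": 0, "ay": 0, "az": 0, "claw": 4.5},
    {"tx": 0, "ty": 0.1, "tz": -0.2, "ax": 0, "ay": 0, "az": 0, "claw": 4.5},
    {"tx": 0, "ty": 0.1, "tz": -0.2, "ax": 0, "ay": 0, "az": 0, "claw": 4.5},
    {"tx": 0, "ty": 0.1, "tz": -0.2, "ax": 0, "ay": 0, "az": 0, "claw": 4.5}
  ],
  "grip_force": 70
}}

```text
time: 4.3
eef_pos: [0.443, 0.2001, 0.0957]
tcp_rot: [-0.524, 0.474, -0.474, 0.525]
contact_force: [0.2, -0.1, 2.8]
opening: 0.608
```

```bash
python3 -c "
from h import *
togo([.444,.200,.096]);wshot('w4')"
```

```text
4.3 [0.443  0.2001 0.0957] [ 0.215  0.029  2.137 -0.     0.975  0.115] F [ 0.2 -0.1  2.8] T [ 0.02  0.05 -0.03] op 0.608
jaw yaw 5.7 tilt [ 6.e-04  1.e-04 -1.e+00]
shift cm [ 0.02 -0.03  0.1 ]
```

View pics/w4.png

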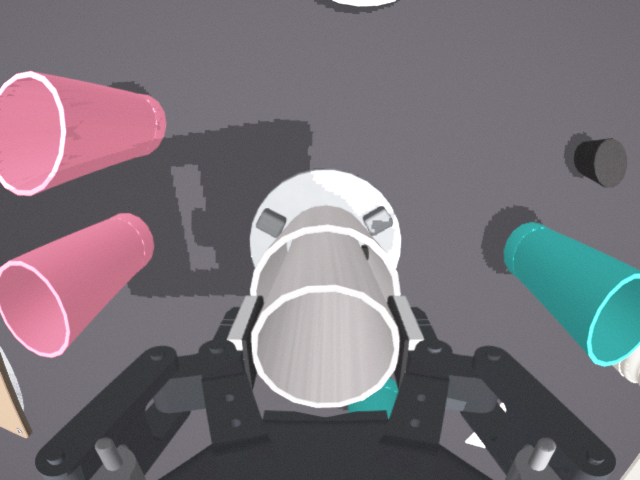

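Call:
{"name": "play_rows", "arguments": {
  "steps": [
    {"tx": 0, "ty": 0, "tz": 0, "ax": 0, "ay": -2, "az": 0, "claw": 4.5},
    {"tx": 0, "ty": 0, "tz": 0, "ax": 0, "ay": -4, "az": 0, "claw": 4.5}
  ]
}}

```text
time: 4.52
eef_pos: [0.4428, 0.2002, 0.0954]
tcp_rot: [-0.54, 0.456, -0.456, 0.541]
contact_force: [0.5, -0.5, 1.0]
opening: 0.611
```

```bash
python3 -c "
from h import *
togo([.444,.200,.096])"
```

```text
4.5167 [0.4428 0.2002 0.0954] [2.150e-01 2.900e-02 2.137e+00 1.000e-03 9.740e-01 4.500e-02] F [ 0.5 -0.5  1. ] T [ 0.03 -0.1  -0.32] op 0.611
jaw yaw 9.7 tilt [ 4.e-04  7.e-04 -1.e+00]
shift cm [ 0.04 -0.06  0.11]
```

Call:
{"name": "play_rows", "arguments": {
  "steps": [
    {"tx": 0, "ty": 0, "tz": 0, "ax": 0, "ay": -5, "az": 0, "claw": 4.5},
    {"tx": 0, "ty": 0, "tz": 0, "ax": 0, "ay": -10, "az": 0, "claw": 4.5},
    {"tx": 0, "ty": 0, "tz": 0, "ax": 0, "ay": -15, "az": 0, "claw": 4.5},
    {"tx": 0, "ty": 0, "tz": 0, "ax": 0, "ay": -20, "az": 0, "claw": 4.5},
    {"tx": 0, "ty": 0, "tz": 0, "ax": 0, "ay": -25, "az": 0, "claw": 4.5},
    {"tx": 0, "ty": 0, "tz": 0, "ax": 0, "ay": -30, "az": 0, "claw": 4.5},
    {"tx": 0, "ty": 0, "tz": 0, "ax": 0, "ay": -35, "az": 0, "claw": 4.5},
    {"tx": 0, "ty": 0, "tz": 0, "ax": 0, "ay": -40, "az": 0, "claw": 4.5},
    {"tx": 0, "ty": 0, "tz": 0, "ax": 0, "ay": -45, "az": 0, "claw": 4.5},
    {"tx": 0, "ty": 0, "tz": 0, "ax": 0, "ay": -45, "az": 0, "claw": 4.5},
    {"tx": 0, "ty": 0, "tz": 0, "ax": 0, "ay": -45, "az": 0, "claw": 4.5}
  ]
}}

```text
time: 5.43
eef_pos: [0.4428, 0.2001, 0.095]
tcp_rot: [-0.674, 0.214, -0.215, 0.674]
contact_force: [1.4, 1.1, -2.2]
opening: 0.609
```

```bash
python3 -c "
from h import *
togo([.444,.200,.196])"
```

```text
5.4333 [0.4428 0.2001 0.095 ] [ 0.215  0.03   2.138 -0.     0.973 -0.739] F [ 1.4  1.1 -2.2] T [ 0.27 -0.32  0.28] op 0.609
jaw yaw 54.7 tilt [ 9.e-04  1.e-04 -1.e+00]
shift cm [  0.11 -10.1    0.06]
```

Call:
{"name": "play_rows", "arguments": {
  "steps": [
    {"tx": 0, "ty": -0.3, "tz": 0, "ax": 0, "ay": 0, "az": 0, "claw": 4.5},
    {"tx": 0, "ty": -0.7, "tz": 0, "ax": 0, "ay": 0, "az": 0, "claw": 4.5},
    {"tx": 0, "ty": -1.1, "tz": 0, "ax": 0, "ay": 0, "az": 0, "claw": 4.5},
    {"tx": 0, "ty": -1.6, "tz": 0, "ax": 0, "ay": 0, "az": 0, "claw": 4.5},
    {"tx": 0, "ty": -2.2, "tz": 0, "ax": 0, "ay": 0, "az": 0, "claw": 4.5},
    {"tx": 0, "ty": -3, "tz": 0, "ax": 0, "ay": 0, "az": 0, "claw": 4.5},
    {"tx": 0, "ty": -3, "tz": 0, "ax": 0, "ay": 0, "az": 0, "claw": 4.5}
  ]
}}

```text
time: 6.02
eef_pos: [0.4438, 0.2002, 0.1278]
tcp_rot: [-0.674, 0.213, -0.215, 0.674]
contact_force: [0.5, -0.4, -0.6]
opening: 0.606
```

```bash
python3 -c "
from h import *
togo([.444,.200,.196]);wshot('w5')"
```

```text
6.0167 [0.4438 0.2002 0.1278] [ 0.215 -0.019  2.118 -0.     1.04  -0.74 ] F [ 0.5 -0.4 -0.6] T [-0.08 -0.04  0.02] op 0.606
jaw yaw 54.7 tilt [ 2.8e-03  2.0e-04 -1.0e+00]
shift cm [ 0.04 -6.82  0.01]
```

View pics/w5.png

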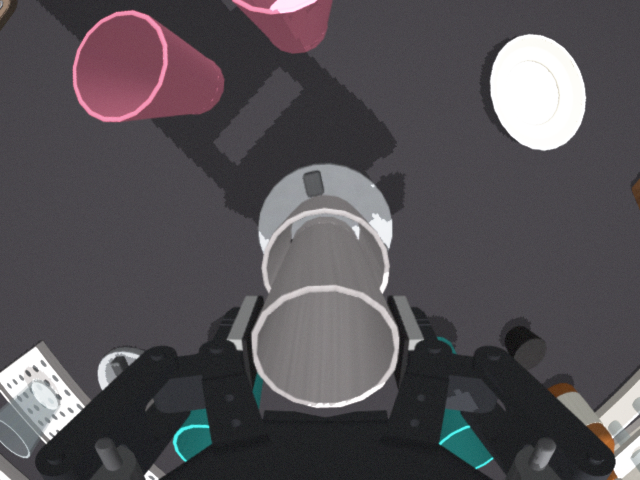

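The rim sits unchanged in the jaws at (326,345). The outer cup has dropped away below it, so the inner cup is coming out. I'll keep lifting.

Call:
{"name": "play_rows", "arguments": {
  "steps": [
    {"tx": 0, "ty": -1.0, "tz": 0, "ax": 0, "ay": 0, "az": 0, "claw": 4.5},
    {"tx": 0, "ty": -2.5, "tz": 0, "ax": 0, "ay": 0, "az": 0, "claw": 4.5},
    {"tx": 0, "ty": -4, "tz": 0, "ax": 0, "ay": 0, "az": 0, "claw": 4.5},
    {"tx": 0, "ty": -5.5, "tz": 0, "ax": 0, "ay": 0, "az": 0, "claw": 4.5},
    {"tx": 0, "ty": -7.5, "tz": 0, "ax": 0, "ay": 0, "az": 0, "claw": 4.5},
    {"tx": 0, "ty": -9.5, "tz": 0, "ax": 0, "ay": 0, "az": 0, "claw": 4.5},
    {"tx": 0, "ty": -11.5, "tz": 0, "ax": 0, "ay": 0, "az": 0, "claw": 4.5},
    {"tx": 0, "ty": -13, "tz": 0, "ax": 0, "ay": 0, "az": 0, "claw": 4.5},
    {"tx": 0, "ty": -13.5, "tz": 0, "ax": 0, "ay": 0, "az": 0, "claw": 4.5},
    {"tx": 0, "ty": -13.5, "tz": 0, "ax": 0, "ay": 0, "az": 0, "claw": 4.5}
  ]
}}

```text
time: 6.9
eef_pos: [0.4434, 0.2002, 0.2625]
tcp_rot: [-0.673, 0.213, -0.215, 0.675]
contact_force: [1.3, -0.5, -2.0]
opening: 0.609
```

```bash
python3 -c "
from h import *
togo([.535,-.221,.26]);p,d=cams.read_camera('scene');cv2.imwrite('pics/s2.png',p)"
```

```text
6.9 [0.4434 0.2002 0.2625] [ 0.215 -0.167  1.994 -0.     1.31  -0.74 ] F [ 1.3 -0.5 -2. ] T [-0.01 -0.02 -0.02] op 0.609
jaw yaw 54.7 tilt [ 3.6e-03  7.0e-04 -1.0e+00]
shift cm [ 31.79   0.26 -29.1 ]
```

View pics/s2.png

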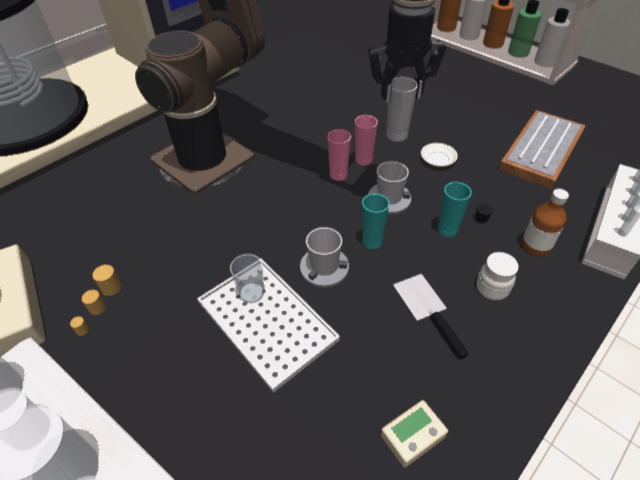

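The cup hangs free and upright at scene (402,110), and the outer cup stayed in its clamp. I'll carry it to above the free end.

Call:
{"name": "play_rows", "arguments": {
  "steps": [
    {"tx": 1.2, "ty": 0, "tz": -1.1, "ax": 0, "ay": 0, "az": 0, "claw": 4.5},
    {"tx": 3.4, "ty": 0, "tz": -3.1, "ax": 0, "ay": 0, "az": 0, "claw": 4.5},
    {"tx": 6.2, "ty": 0, "tz": -5.7, "ax": 0, "ay": 0, "az": 0, "claw": 4.5},
    {"tx": 9, "ty": 0, "tz": -8.2, "ax": 0, "ay": 0, "az": 0, "claw": 4.5},
    {"tx": 11.8, "ty": 0, "tz": -10.8, "ax": 0, "ay": 0, "az": 0, "claw": 4.5},
    {"tx": 14.6, "ty": 0, "tz": -13.4, "ax": 0, "ay": 0, "az": 0, "claw": 4.5},
    {"tx": 17.4, "ty": 0, "tz": -15.9, "ax": 0, "ay": 0, "az": 0, "claw": 4.5},
    {"tx": 20.2, "ty": 0, "tz": -18.5, "ax": 0, "ay": 0, "az": 0, "claw": 4.5},
    {"tx": 23, "ty": 0, "tz": -21, "ax": 0, "ay": 0, "az": 0, "claw": 4.5},
    {"tx": 26, "ty": 0, "tz": -23.8, "ax": 0, "ay": 0, "az": 0, "claw": 4.5},
    {"tx": 28.8, "ty": 0, "tz": -26.4, "ax": 0, "ay": 0, "az": 0, "claw": 4.5},
    {"tx": 30.4, "ty": 0, "tz": -27.8, "ax": 0, "ay": 0, "az": 0, "claw": 4.5}
  ]
}}

```text
time: 7.95
eef_pos: [0.5297, -0.206, 0.258]
tcp_rot: [0.674, -0.216, 0.214, -0.673]
contact_force: [-0.5, 1.1, -0.9]
opening: 0.608
```

```bash
python3 -c "
from h import *
togo([.535,-.221,.16])"
```

```text
7.95 [ 0.5297 -0.206   0.258 ] [-5.490e-01  3.400e-02  1.813e+00 -1.000e-03  1.298e+00 -1.501e+00] F [-0.5  1.1 -0.9] T [ 0.03 -0.03 -0.01] op 0.608
jaw yaw 54.6 tilt [-3.1e-03  4.0e-04 -1.0e+00]
shift cm [ 1.33  9.8  -0.91]
```

Call:
{"name": "play_rows", "arguments": {
  "steps": [
    {"tx": 1.4, "ty": 1, "tz": -1.2, "ax": 0, "ay": 0, "az": 0, "claw": 4.5},
    {"tx": 1.4, "ty": 3, "tz": -1.2, "ax": 0, "ay": 0, "az": 0, "claw": 4.5},
    {"tx": 1.4, "ty": 5.5, "tz": -1.2, "ax": 0, "ay": 0, "az": 0, "claw": 4.5},
    {"tx": 1.4, "ty": 8, "tz": -1.2, "ax": 0, "ay": 0, "az": 0, "claw": 4.5},
    {"tx": 1.4, "ty": 10.5, "tz": -1.2, "ax": 0, "ay": 0, "az": 0, "claw": 4.5},
    {"tx": 1.4, "ty": 12.5, "tz": -1.2, "ax": 0, "ay": 0, "az": 0, "claw": 4.5},
    {"tx": 1.4, "ty": 14, "tz": -1.2, "ax": 0, "ay": 0, "az": 0, "claw": 4.5},
    {"tx": 1.4, "ty": 14.5, "tz": -1.2, "ax": 0, "ay": 0, "az": 0, "claw": 4.5},
    {"tx": 1.4, "ty": 14.5, "tz": -1.2, "ax": 0, "ay": 0, "az": 0, "claw": 4.5}
  ]
}}

```text
time: 8.7
eef_pos: [0.5329, -0.2191, 0.112]
tcp_rot: [-0.673, 0.216, -0.212, 0.674]
contact_force: [0.4, 0.1, -1.9]
opening: 0.603
```

```bash
python3 -c "
from h import *
togo([.535,-.221,.087]);
for n in('scene','top'):
  p,d=cams.read_camera(n);cv2.imwrite('pics/%s3.png'%n,p)
a=cv2.imread('pics/scene3.png')[190:400,180:360];cv2.imwrite('pics/c6.png',cv2.resize(a,None,fx=2.8,fy=2.8,interpolation=2))
togo([.535,-.221,.087])
a=cv2.imread('pics/top3.png')[140:340,360:510];cv2.imwrite('pics/c7.png',cv2.resize(a,None,fx=2.8,fy=2.8,interpolation=2))
"
```

```text
8.7 [ 0.5329 -0.2191  0.112 ] [-0.566  0.203  1.91  -0.     1.036 -1.521] F [ 0.4  0.1 -1.9] T [-0.02  0.04  0.02] op 0.603
jaw yaw 54.7 tilt [-0.0057  0.0036 -1.    ]
shift cm [ 0.29  2.5  -0.03]
8.8 [ 0.535  -0.2204  0.1154] [-0.566  0.2    1.906 -0.     1.036 -1.521] F [-0.4 -0.6 -1.6] T [-0.05  0.02 -0.02] op 0.608
jaw yaw 54.7 tilt [-2.e-04  1.e-04 -1.e+00]
shift cm [ 0.04  2.84 -0.05]
```

View pics/c6.png

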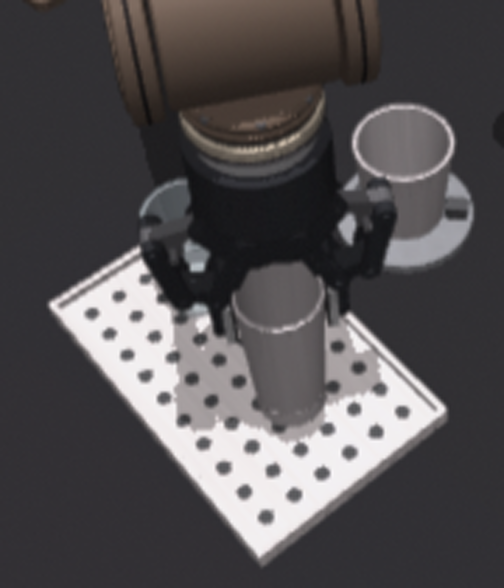

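View pics/c7.png

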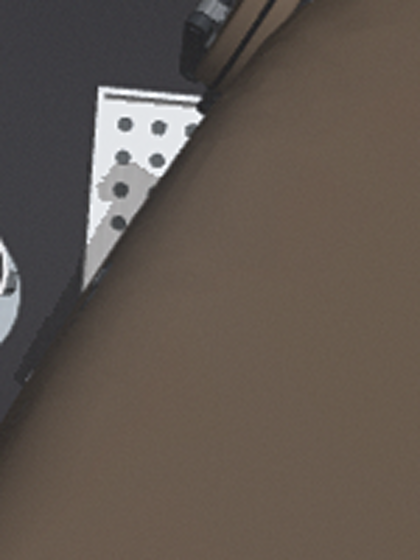

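Call:
{"name": "play_rows", "arguments": {
  "steps": [
    {"tx": 0, "ty": 0.6, "tz": 0, "ax": 0, "ay": 0, "az": 0, "claw": 4.5},
    {"tx": 0, "ty": 1.2, "tz": 0, "ax": 0, "ay": 0, "az": 0, "claw": 4.5},
    {"tx": 0, "ty": 1.7, "tz": 0, "ax": 0, "ay": 0, "az": 0, "claw": 4.5},
    {"tx": 0, "ty": 2.1, "tz": 0, "ax": 0, "ay": 0, "az": 0, "claw": 4.5},
    {"tx": 0, "ty": 2.3, "tz": 0, "ax": 0, "ay": 0, "az": 0, "claw": 4.5},
    {"tx": 0, "ty": 2.4, "tz": 0, "ax": 0, "ay": 0, "az": 0, "claw": 4.5},
    {"tx": 0, "ty": 2.4, "tz": 0, "ax": 0, "ay": 0, "az": 0, "claw": 4.5}
  ]
}}

```text
time: 9.38
eef_pos: [0.5348, -0.2202, 0.091]
tcp_rot: [-0.674, 0.214, -0.214, 0.674]
contact_force: [-0.2, 0.2, -1.7]
opening: 0.608
```

```bash
python3 -c "
from h import *
print(atz('scene',(284.3,331),.035))
togo([.535,-.221,.086])
p,d=cams.read_camera('scene');cv2.imwrite('pics/scene4.png',p)
togo([.535,-.221,.086])
a=p[250:400,190:345];cv2.imwrite('pics/c8.png',cv2.resize(a,None,fx=4,fy=4,interpolation=2))
"
```

```text
[ 0.53451798 -0.22013037  0.035     ]
9.3833 [ 0.5348 -0.2202  0.091 ] [-0.566  0.233  1.918  0.     0.991 -1.521] F [-0.2  0.2 -1.7] T [-0.02  0.02  0.02] op 0.608
jaw yaw 54.7 tilt [-4.e-04  3.e-04 -1.e+00]
shift cm [ 0.06  0.5  -0.05]
9.4333 [ 0.535  -0.2203  0.0913] [-0.566  0.232  1.918  0.     0.991 -1.521] F [ 0.1 -1.1 -0.6] T [-0.02  0.01  0.  ] op 0.607
jaw yaw 54.7 tilt [-0.  0. -1.]
shift cm [ 0.04  0.53 -0.05]
```

View pics/c8.png

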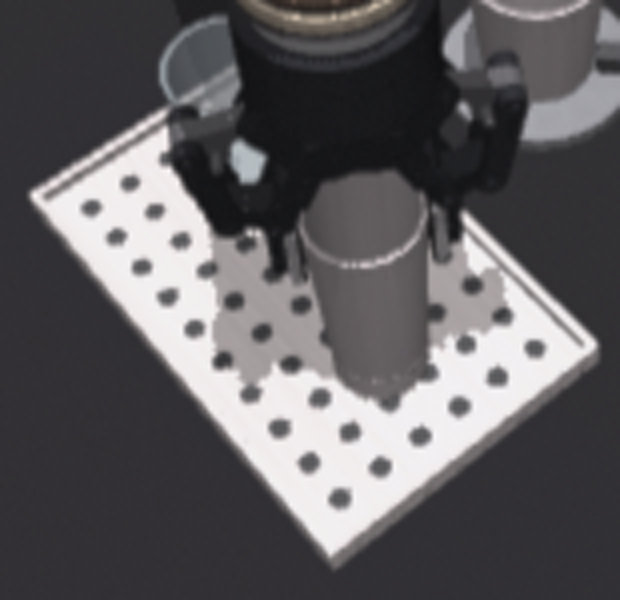

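Now centred over the free end, about 5 mm above the floor. I'll lower it in 1 mm steps and watch the force.

Call:
{"name": "play_rows", "arguments": {
  "steps": [
    {"tx": 0, "ty": 0.1, "tz": 0, "ax": 0, "ay": 0, "az": 0, "claw": 4.5},
    {"tx": 0, "ty": 0.2, "tz": 0, "ax": 0, "ay": 0, "az": 0, "claw": 4.5},
    {"tx": 0, "ty": 0.3, "tz": 0, "ax": 0, "ay": 0, "az": 0, "claw": 4.5},
    {"tx": 0, "ty": 0.4, "tz": 0, "ax": 0, "ay": 0, "az": 0, "claw": 4.5},
    {"tx": 0, "ty": 0.4, "tz": 0, "ax": 0, "ay": 0, "az": 0, "claw": 4.5},
    {"tx": 0, "ty": 0.4, "tz": 0, "ax": 0, "ay": 0, "az": 0, "claw": 4.5}
  ]
}}

```text
time: 9.93
eef_pos: [0.5352, -0.2205, 0.0876]
tcp_rot: [0.674, -0.214, 0.214, -0.674]
contact_force: [0.0, -1.4, -0.2]
opening: 0.611
```

Call:
{"name": "play_rows", "arguments": {
  "steps": [
    {"tx": 0, "ty": 0.05, "tz": 0, "ax": 0, "ay": 0, "az": 0, "claw": 4.5},
    {"tx": 0, "ty": 0.1, "tz": 0, "ax": 0, "ay": 0, "az": 0, "claw": 4.5},
    {"tx": 0, "ty": 0.1, "tz": 0, "ax": 0, "ay": 0, "az": 0, "claw": 4.5}
  ]
}}

```text
time: 10.18
eef_pos: [0.5355, -0.2207, 0.0876]
tcp_rot: [0.674, -0.214, 0.215, -0.674]
contact_force: [-1.8, 0.3, 5.1]
opening: 0.609
```

Call:
{"name": "play_rows", "arguments": {
  "steps": [
    {"tx": 0, "ty": 0.03, "tz": 0, "ax": 0, "ay": 0, "az": 0, "claw": 4.5},
    {"tx": 0, "ty": 0.03, "tz": 0, "ax": 0, "ay": 0, "az": 0, "claw": 4.5}
  ]
}}

```text
time: 10.35
eef_pos: [0.5356, -0.2208, 0.0876]
tcp_rot: [0.674, -0.214, 0.215, -0.674]
contact_force: [-1.4, 0.8, 5.4]
opening: 0.606
```

Contact is steady at about 5 N upward, so the cup is seated. I'll ease it open.

Call:
{"name": "play_rows", "arguments": {
  "steps": [
    {"tx": 0, "ty": 0, "tz": 0, "ax": 0, "ay": 0, "az": 0, "claw": 5.3},
    {"tx": 0, "ty": 0, "tz": 0, "ax": 0, "ay": 0, "az": 0, "claw": 5.5},
    {"tx": 0, "ty": 0, "tz": 0, "ax": 0, "ay": 0, "az": 0, "claw": 5.8},
    {"tx": 0, "ty": 0, "tz": 0, "ax": 0, "ay": 0, "az": 0, "claw": 6.5},
    {"tx": 0, "ty": 0, "tz": 0, "ax": 0, "ay": 0, "az": 0, "claw": 7.5},
    {"tx": 0, "ty": 0, "tz": 0, "ax": 0, "ay": 0, "az": 0, "claw": 8.5},
    {"tx": 0, "ty": 0, "tz": 0, "ax": 0, "ay": 0, "az": 0, "claw": 8.5},
    {"tx": 0, "ty": 0, "tz": 0, "ax": 0, "ay": 0, "az": 0, "claw": 8.5}
  ],
  "grip_force": 20
}}

```text
time: 11.02
eef_pos: [0.5349, -0.2202, 0.0859]
tcp_rot: [-0.674, 0.214, -0.214, 0.674]
contact_force: [0.8, -0.1, -1.0]
opening: 0.992
```

```bash
python3 -c "
from h import *
togo([.535,-.221,.2]);wshot('w6')"
```

```text
11.0167 [ 0.5349 -0.2202  0.0859] [-0.566  0.24   1.92   0.     0.982 -1.521] F [ 0.8 -0.1 -1. ] T [-0.02  0.02 -0.06] op 0.992
jaw yaw 54.7 tilt [-3.e-04  2.e-04 -1.e+00]
shift cm [  0.05 -11.41  -0.05]
```

View pics/w6.png

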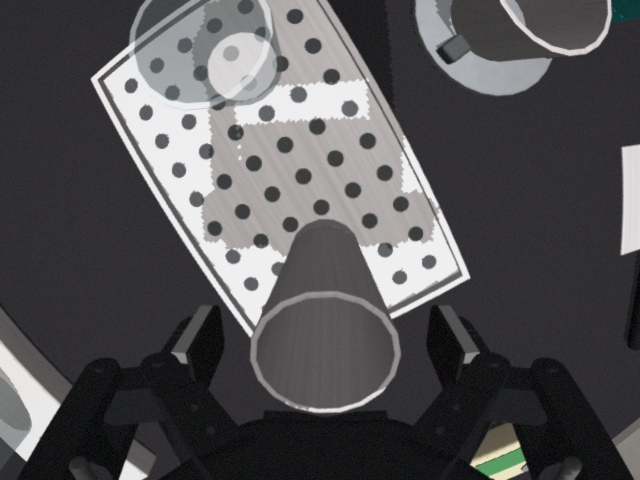

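The cup is upright between clear, open pads, with its rim at (325,350). I'll retreat straight up.

Call:
{"name": "play_rows", "arguments": {
  "steps": [
    {"tx": 0, "ty": -0.5, "tz": 0, "ax": 0, "ay": 0, "az": 0, "claw": 8.5},
    {"tx": 0, "ty": -1.5, "tz": 0, "ax": 0, "ay": 0, "az": 0, "claw": 8.5},
    {"tx": 0, "ty": -3, "tz": 0, "ax": 0, "ay": 0, "az": 0, "claw": 8.5},
    {"tx": 0, "ty": -5, "tz": 0, "ax": 0, "ay": 0, "az": 0, "claw": 8.5},
    {"tx": 0, "ty": -8, "tz": 0, "ax": 0, "ay": 0, "az": 0, "claw": 8.5},
    {"tx": 0, "ty": -11, "tz": 0, "ax": 0, "ay": 0, "az": 0, "claw": 8.5},
    {"tx": 0, "ty": -14, "tz": 0, "ax": 0, "ay": 0, "az": 0, "claw": 8.5},
    {"tx": 0, "ty": -16, "tz": 0, "ax": 0, "ay": 0, "az": 0, "claw": 8.5},
    {"tx": 0, "ty": -16, "tz": 0, "ax": 0, "ay": 0, "az": 0, "claw": 8.5},
    {"tx": 0, "ty": -16, "tz": 0, "ax": 0, "ay": 0, "az": 0, "claw": 8.5}
  ]
}}

```text
time: 11.9
eef_pos: [0.5358, -0.2208, 0.2487]
tcp_rot: [0.674, -0.212, 0.216, -0.673]
contact_force: [-0.2, 0.1, -1.2]
opening: 0.994
```

```bash
python3 -c "
from h import *
togo([.535,-.221,.2]);wshot('w7')
p,d=cams.read_camera('scene');cv2.imwrite('pics/scene5.png',p)"
```

```text
11.9 [ 0.5358 -0.2208  0.2487] [-0.566  0.061  1.802  0.     1.274 -1.521] F [-0.2  0.1 -1.2] T [-0.02 -0.03  0.01] op 0.994
jaw yaw 54.7 tilt [ 0.0041 -0.0025 -1.    ]
shift cm [-0.07  4.87 -0.06]
```

View pics/scene5.png

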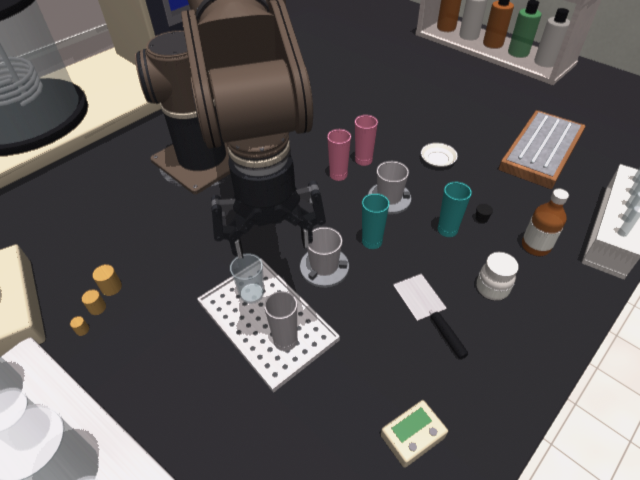

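View pics/w7.png

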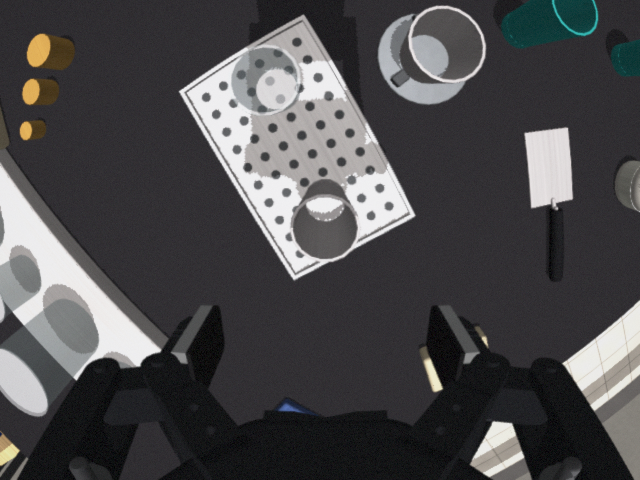

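```bash
python3 -c "
from h import *
print(watz('w7',(325,227),.121), watz('w7',(325,207),.01))
a=cv2.imread('pics/scene0.png')[255:300,225:262].astype(int);b=cv2.imread('pics/scene5.png')[255:300,225:262].astype(int);print(abs(a-b).mean())
print(ctrl.sign_off())"
```

```text
[ 0.53554955 -0.2211504   0.121     ] [ 0.54308791 -0.22654457  0.01      ]
8.456056056056056
the job is handed in; nothing more can be done
None
```

The stuck inner cup is out and standing upright on the free end of the draining tray, and the job was handed in at about 12 s of the 45 s allowed.

- **Grip and twist:** I gripped the cup at its rim with 70 N and turned it about 49° while it was still nested. The wrist torque read about 0.32 N m at the start of the twist. I had no direct view proving the cup did not slip in the pads, but the grip opening and the rim's place in the jaws did not change.
- **Lift and placing:** I drew it straight up; the outer cup stayed clamped. I carried it over and lowered it until the tray pushed back with about 5 N, then opened the gripper and retreated straight up.
- **Last checks:** The rim centre measured (0.536, −0.221), within about 1 mm of the target (0.535, −0.221). The cup looks upright in both the scene and wrist pictures. No look-alike appears to have moved.
- **Beaker:** It stands at the same pixels as before, scene (248, 271). A picture difference over that patch averaged 8.5 grey levels. I put that down to the arm's shadow and fingers, but did not check it further.
- **Disagreements:** The camera estimates differed by 1–3 mm across the bench. Heights agreed to about 4 mm, except one two-position wrist measurement that put the rim at 121 mm, where the other estimates gave 127–129 mm. A rough guess at the placed cup's foot centre in the wrist picture came out about 9 mm from the rim centre. I did not settle this before handing in; I took it as an imprecise pixel, since the foot had measured on target just before the cup was set down.

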